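# Fresh batteries for the microscope monitor

## Task

The battery packs in the white charger are fully charged, those on the back of the grey monitor, which lies face down, are flat: exchange them, the big pack for the big one and the small for the small, so that the monitor gets the charged packs and the charger the flat ones. All four pockets are occupied, but the grey mat between the two is free for setting a pack aside. Seat each pack level on the floor of the pocket of its own size, its contact end over the contact block as the packs sit now (the end away from you), let go of it, and leave the needle bottle behind the mat where it stands.

Things in the scene. Friction and masses are not known exactly. Their poses are not given: they have to be found in the camera images.
- big_charged_mid (a point): Grey battery pack with a plain white label, 72 x 40 mm, 30 mm high, 0.2 kg, which starts in the charger: the charged big pack. The point is its centre, 15 mm above its underside. x runs along its length to the contact end, where the underside is cut back in a step 10 mm long and 9 mm high; y is across, z up. Grasp it across its width, above the pocket's rim.
- small_charged_mid (a point): Grey battery pack with a plain white label, 54 x 30 mm, 24 mm high, 0.09 kg, which starts in the charger: the charged small pack. The point is its centre, 12 mm above its underside. x runs along its length to the contact end, where the underside is cut back in a step 8 mm long and 9 mm high; y is across, z up. Grasp it across its width, above the pocket's rim.
- big_flat_mid (a point): Grey battery pack with a plain white label, 72 x 40 mm, 30 mm high, 0.2 kg, which starts on the monitor: the flat big pack. The point is its centre, 15 mm above its underside. x runs along its length to the contact end, where the underside is cut back in a step 10 mm long and 9 mm high; y is across, z up. Grasp it across its width, above the pocket's rim.
- small_flat_mid (a point): Grey battery pack with a plain white label, 54 x 30 mm, 24 mm high, 0.09 kg, which starts on the monitor: the flat small pack. The point is its centre, 12 mm above its underside. x runs along its length to the contact end, where the underside is cut back in a step 8 mm long and 9 mm high; y is across, z up. Grasp it across its width, above the pocket's rim.
- charger_bay_big: Black plate 100 x 68 mm with the big pocket on the white charger (150 x 196 mm, pocket floors 32 mm up). Origin: middle of the pocket floor, 78 x 46 mm (3 mm play round a pack); its walls are 8 mm high and flare out by 5 mm. x points to the contact end, where a 6 mm high contact block fits under the pack's step (a pack turned round sits on it, tilted). The small pocket is 96 mm to one side or the other.
- charger_bay_small: Black plate 100 x 68 mm with the small pocket on the white charger (150 x 196 mm, pocket floors 32 mm up). Origin: middle of the pocket floor, 60 x 36 mm (3 mm play round a pack); its walls are 8 mm high and flare out by 5 mm. x points to the contact end, where a 6 mm high contact block fits under the pack's step (a pack turned round sits on it, tilted). The big pocket is 96 mm to one side or the other.
- monitor_bay_big: Black plate 100 x 68 mm with the big pocket on the grey face-down monitor (164 x 240 mm, floors 27 mm up). Origin: middle of the pocket floor, 78 x 46 mm (3 mm play round a pack); its walls are 8 mm high and flare out by 5 mm. x points to the contact end, where a 6 mm high contact block fits under the pack's step (a pack turned round sits on it, tilted). The small pocket is 96 mm to one side or the other.
- monitor_bay_small: Black plate 100 x 68 mm with the small pocket on the grey face-down monitor (164 x 240 mm, floors 27 mm up). Origin: middle of the pocket floor, 60 x 36 mm (3 mm play round a pack); its walls are 8 mm high and flare out by 5 mm. x points to the contact end, where a 6 mm high contact block fits under the pack's step (a pack turned round sits on it, tilted). The big pocket is 96 mm to one side or the other.
- mat: Grey silicone work mat with a thin black grid, 150 x 100 mm (long side along x), 3 mm thick, flat on the bench and empty, between charger and monitor: the free spot. Origin: the centre of its underside.
- bottle_mid (a point): White flux bottle with a steel needle, 30 mm across and 117 mm tall, loose and light, standing upright behind the mat as seen from the robot; a bystander. The point is on its axis, 40 mm above the bench.
Things that resemble listed ones, but are neither listed nor needed, are in the scene too. Leave any green or purple look-alike of the part that bears small_flat_mid alone.

How it is judged:
At the end, for the whole second after the job is handed in: Each charged pack is seated in the monitor's pocket of its size and each flat pack in the charger's: centre within 8 mm of the pocket's centre, on the floor (2 mm), level (0.05 rad), along the pocket (0.2 rad), released and at rest (horizontal distance between big_charged_mid and monitor_bay_big below 0.008 m and z of big_charged_mid in the frame of monitor_bay_big between 0.012 and 0.017 m and angle between each of big_charged_mid, big_flat_mid, small_charged_mid, small_flat_mid's own z axis and vertical below 0.05 rad and angle between the x axis of big_charged_mid and the x axis of monitor_bay_big, either way round below 0.2 rad and linear speed of each of big_charged, big_flat, small_charged, small_flat below 0.02 m/s and horizontal distance between big_flat_mid and charger_bay_big below 0.008 m and z of big_flat_mid in the frame of charger_bay_big between 0.012 and 0.017 m and angle between the x axis of big_flat_mid and the x axis of charger_bay_big, either way round below 0.2 rad and horizontal distance between small_charged_mid and monitor_bay_small below 0.008 m and z of small_charged_mid in the frame of monitor_bay_small between 0.009 and 0.014 m and angle between the x axis of small_charged_mid and the x axis of monitor_bay_small, either way round below 0.2 rad and horizontal distance between small_flat_mid and charger_bay_small below 0.008 m and z of small_flat_mid in the frame of charger_bay_small between 0.009 and 0.014 m and angle between the x axis of small_flat_mid and the x axis of charger_bay_small, either way round below 0.2 rad); the robot touches nothing.
It fails at once if the flux bottle is knocked over or moved more than 30 mm (distance of bottle_mid from where it was at the start of the episode above 0.03 m or angle between bottle_mid's own z axis and vertical above 0.4 rad).
It also fails if it takes over 122 s, if anything falls off the work surface, if the arm or the gripper's body presses on something with over 40 N, if the wrist force passes 120 N, or if a joint passes its speed limit or range.

## Robot

A 7-joint arm with a two-finger parallel gripper is mounted at the origin on a cart in front of the work surface, level with it; the furniture and walls round the work are solid. World frame = base frame: x ahead of the robot, y to its left, z up, the work surface at z = 0. Lengths are in m, angles in rad, forces in N, time in s.
With the tool pointing down it reaches from about 0.425 to 0.975 m from the base axis. Payload 16.7 kg.
Tool frame: the origin (TCP) lies at the very end of the fingers, on their centre line; the grasp point (between the pads) lies 19 mm behind it; z points along the fingers, y is the line along which they close (so a half turn about z gives the same grasp; the last joint's range is limited). The gripper opens to 85 mm and grips with 20 to 120 N. Pads are 22 mm wide; open, the fingers measure 114 mm over their backs; the gripper's body (76 mm by 85 mm) begins 54 mm behind the grasp point. The pads swing forward as they close: fully open they stand 13 mm farther back than shut.
Start: joints at [-1.391, 0.426, 0.074, 1.606, -0.034, 1.111, -0.067], TCP at [0.219, 0.639, 0.231] pointing down, gripper open.
Joint ranges: [-2.85, 2.85], [-0.5, 2.14], [-1.23, 1.37], [0.21, 2.46], [-1.02, 4.16], [0.16, 2.05], [-2.73, 2.73]. Speed limits (rad/s): [1.89, 1.89, 2.39, 2.39, 3.01, 3.01, 3.01].

## Interface

Orientations are given as a unit quaternion [x, y, z, w].
In Python, from rig import bot, snapshot gives the robot as it stands.
- The arm moves only by the tool play_rows, never from a script. Its argument "deltas" is text: rows parted by semicolons, each of 5 numbers parted by spaces: the gripper command: -1 is shut, 1 is fully open, values between are in proportion, then the shift along the tool's x, y, z in units of 25 mm (1.0 is 25 mm), then the turn about the tool's z in units of 6 degrees (1.0 is 6 degrees). A call has 1 to 20 rows; each row shifts and turns the commanded pose from where the row before left it, along the tool's axes as they then stand; what a row does not reach is not made up. A row lasts 1/10 s, in which the tool goes at most 50 mm and 8.59 degrees, less where a joint would pass 70% of its speed; a pose out of reach is approached as far as the arm can. A call is refused whole if a number of a shift passes 1 or a number of a turn 1, either way. A call with a gripper value outside its range is refused whole. The fingers move at their own pace and stop on an object; "newtons" is the grip in N (left out, the last holds). Time passes only in rows, so rows that do not move let the fingers close. It gives the time, the measured TCP pose, the force, the opening and the grip force at its end, in the units of the state.
- bot.read_state(): the state, without advancing time (a new reading comes with each control period).
- snapshot(name): name is "scene" or "top" or "wrist"; returns a dict with "image" (420x560x3 uint8, blue, green, red), "mtx" (3x3 intrinsics, pixels), "rvec" (rotation vector, rad) and "tvec" (3), from world to camera coordinates, as OpenCV has them. Camera axes: x right, y down, z forward; pixel columns grow to the right and rows downward; lengths in m; the calibration is good to about 2 mm. A picture is of the moment at which its call begins. There is no depth.
- bot.finish_job(): hands the job in; it is judged then, once.
The state is a dict: "clock": time; "q": joint angles; "joint_vel": joint speeds; "joint_efforts": joint torques, N m; "position": TCP position; "tcp_rot": TCP orientation; "force": force on the tool from outside, world axes, zero at the start; "wrist_torque": the same for the moment, N m; "grip_width": finger opening in m; "grip_force": force on a finger pad.
Only numpy, scipy, OpenCV 4.12 (cv2) and the standard library are available. Lean on these libraries where they do the work, as an engineer would, in place of code of your own. Each camera call takes 0.05 s, during which the arm holds its last target. There are 200 camera calls.

## Working session

There is one attempt and no reset: what is moved stays moved. The work goes in short steps, Python scripts to look and compute and a tool call to move; the robot and the scene stay as the last step left them, time stands still between calls to the robot, and variables do not carry over. Pictures are saved under pics/ and viewed, at most 14 in all, crops included, and the job is handed in when it is done.

Besides the shell and the picture viewer there is one more tool, called in YAML: its name, and indented under it one key for each argument. play_rows: Moves the arm, as the interface text tells. Its arguments: {"type":"object","properties":{"deltas":{"type":"string"},"newtons":{"type":"number"}},"required":["deltas"]}

```bash
mkdir -p pics; ls; python3 - <<'E'
from rig import bot, snapshot
import cv2
for n in("scene","top","wrist"):
    s=snapshot(n); cv2.imwrite(f"pics/{n}0.png",s["image"]); print(n,s["mtx"].tolist(),s["rvec"],s["tvec"])
print(bot.read_state())
E
```

```text
pics
scene [[386.08481760100995, 0.0, 280.8126463729057], [0.0, 386.08481760100995, 210.59607395056395], [0.0, 0.0, 1.0]] [ 1.9746463  -0.72266643  0.46244217] [-0.39927164  0.21106986  0.63464573]
top [[529.7883910645284, 0.0, 279.2650613805849], [0.0, 529.7883910645284, 201.78583594361322], [0.0, 0.0, 1.0]] [ 2.14257117 -2.18430872  0.1444199 ] [-0.00744351  0.51282888  1.2839956 ]
wrist [[370.96138042669213, 0.0, 283.05703374899286], [0.0, 370.96138042669213, 203.6492099122818], [0.0, 0.0, 1.0]] [-2.34784095 -1.68053314 -0.25045188] [-0.67522997 -0.03903748  0.37812044]
{'clock': 0.15, 'q': array([-1.39050402,  0.42658474,  0.07383842,  1.60642537, -0.0341144 ,
        1.11079907, -0.06713583]), 'joint_vel': array([-0.00092071, -0.00134243, -0.00106407, -0.00056604, -0.00043492,
       -0.00029241,  0.00023326]), 'joint_efforts': array([ 2.40688139e-03, -9.50323176e+01,  3.76269847e+00, -4.63770175e+01,
        1.93111069e-02,  7.78538320e-03, -2.76083216e-05]), 'position': array([0.21850401, 0.63833902, 0.23078862]), 'tcp_rot': array([ 1.64177980e-01,  9.86430617e-01, -4.75597651e-04, -5.87017944e-05]), 'force': array([-0.52281632, -0.42769851, -0.48919072]), 'wrist_torque': array([0.04429209, 0.04319767, 0.05901127]), 'grip_force': 0.0, 'grip_width': 0.08539637054763546}
```

View pics/top0.png

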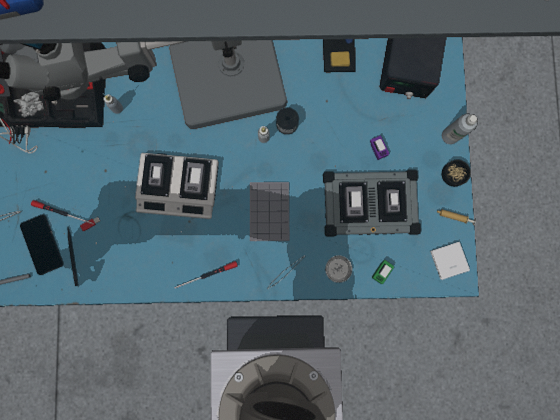

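View pics/scene0.png

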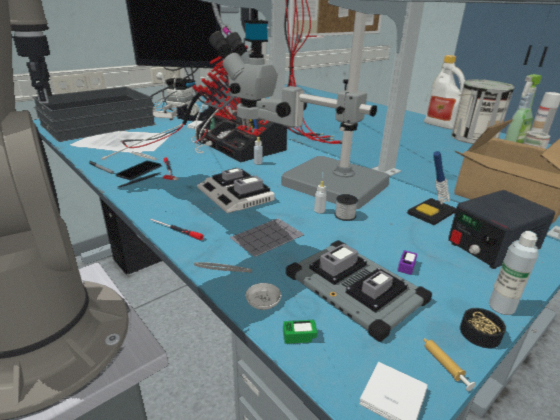

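```bash
cat > h.py <<'E'
import numpy as np, cv2
from rig import bot, snapshot
def ray(s,uv,z):
    R=cv2.Rodrigues(np.array(s["rvec"]))[0]; c=-R.T@np.ravel(s["tvec"])
    uv=np.atleast_2d(uv).astype(float)
    d=np.c_[uv,np.ones(len(uv))]@np.linalg.inv(s["mtx"]).T@R
    return (c+d*((z-c[2])/d[:,2])[:,None])[:,:2]
def proj(s,p): return cv2.projectPoints(np.atleast_2d(p).astype(float),np.array(s["rvec"]),np.array(s["tvec"]),np.array(s["mtx"]),None)[0][:,0]
E
python3 - <<'E'
from h import *
s=snapshot("top")
print(proj(s,[[0,0,0],[.219,.639,.231],[.5,0,0],[.5,.3,0]]))
for n,uv,z in [("smallC",(155,172),.056),("bigC",(195,177),.062),("bigM",(355,200),.057),("smallM",(393,200),.051),("mat",(269,211),.003),("bottle",(264,133),.04)]:
    print(n,ray(s,uv,z))
im=s["image"]; cv2.imwrite("pics/topcrop.png",cv2.resize(im[120:260,100:440],None,fx=2.3,fy=2.3,interpolation=cv2.INTER_CUBIC))
R=cv2.Rodrigues(s["rvec"])[0];print(-R.T@s["tvec"])
E
```

```text
[[276.19379927 413.38374663]
 [-40.69175293 339.5561955 ]
 [272.41350612 208.34435881]
 [153.91949198 210.55915988]]
smallC [[0.58868656 0.28559165]]
bigC [[0.57346519 0.18698648]]
bigM [[ 0.51039042 -0.20178526]]
smallM [[ 0.50939128 -0.29602429]]
mat [[0.49307044 0.00875902]]
bottle [[0.68588578 0.01756341]]
[ 3.52421704e-01 -1.15209961e-03  1.33697090e+00]
```

View pics/topcrop.png

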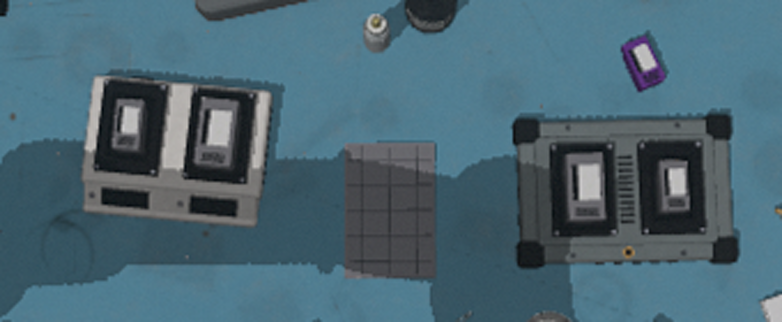

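View pics/wrist0.png

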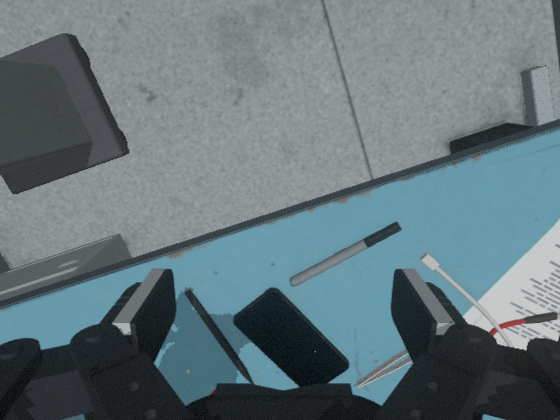

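```bash
cat >> h.py <<'E'
from scipy.spatial.transform import Rotation as Ro
def go(x,y,z,yaw,p=None):
    """units from now: turn (do first), then tool shift; yaw = angle of pack x axis in world"""
    st=bot.read_state(); R=Ro.from_quat(st["tcp_rot"]).as_matrix()
    cur=np.arctan2(-R[1,0],-R[0,0]); d=(np.degrees(cur-yaw)+90)%180-90
    a=np.radians(d)+0
    Rn=Ro.from_euler("z",cur-a).as_matrix()@np.diag([-1,1,-1])
    print("turn %.2f shift"%(d/6),np.round(Rn.T@(np.array([x,y,z])-st["position"])/.025,2),"yaw now %.3f"%cur,"z tilt",np.round(R[:,2],3))
E
python3 - <<'E'
from h import *
s=snapshot("wrist");R=cv2.Rodrigues(s["rvec"])[0];c=-R.T@s["tvec"];st=bot.read_state()
T=Ro.from_quat(st["tcp_rot"]).as_matrix()
print("cam in tool",T.T@(c-st["position"]), "axis in tool",T.T@R[2])
go(.5,.24,.25,-.08)
E
```

```text
cam in tool [ 0.07467393  0.00098118 -0.14084236] axis in tool [-2.93968345e-01 -5.22053052e-04  9.55815013e-01]
turn -2.39 shift [-12.5  -14.99  -0.76] yaw now -0.330 z tilt [-0.    -0.001 -1.   ]
```

play_rows:
  deltas: "1 0 0 -0.5 -0.8;1 0 0 -0.5 -0.8;1 0 0 -0.5 -0.8;1 -1 -1 0 0;1 -1 -1 0 0;1 -1 -1 0 0;1 -1 -1 0 0;1 -1 -1 0 0;1 -1 -1 0 0;1 -1 -1 0 0;1 -1 -1 0 0;1 -1 -1 0 0;1 -1 -1 0 0;1 -1 -1 0 0;1 -1 -1 0 0;1 -1 -1 0 0;1 -1 -1 0 0;1 -1 -1 0 0;1 0 0 0 0"

```text
clock: 2.15
position: [0.5658, 0.2305, 0.2688]
tcp_rot: [0.042, 0.999, -0.001, 0.001]
force: [-0.5, 0.2, 0.5]
grip_width: 0.0853
grip_force: 0.0
```

```bash
python3 - <<'E'
from h import *
s=snapshot("wrist"); cv2.imwrite("pics/w1.png",s["image"]); import pickle; pickle.dump(s,open("w1.pkl","wb"))
st=bot.read_state();print(st["q"].round(2),st["position"],st["clock"])
go(.58,.24,.28,-.08)
E
```

```text
[-0.71  0.29  0.26  1.73 -0.08  1.13  1.07] [0.5642745  0.23290901 0.2686762 ] 2.2
turn -0.02 shift [-0.6   0.33 -0.45] yaw now -0.083 z tilt [ 0.    -0.001 -1.   ]
```

View pics/w1.png

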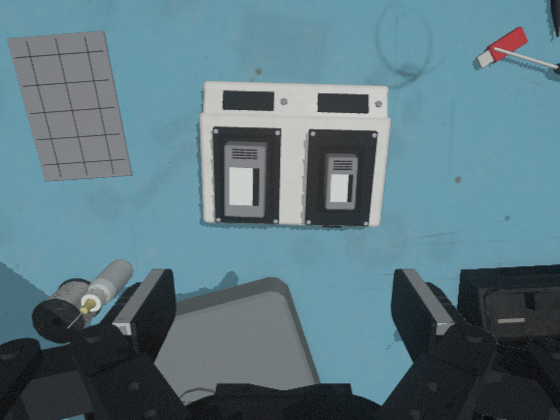

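```bash
cat >> h.py <<'E'
def rect(s,cnt,z):
    """min-area rect on plane z: centre, yaw of long side, long, short (mm)"""
    P=ray(s,cnt.reshape(-1,2)+0.0,z)
    (c,wh,a)=cv2.minAreaRect(((P)*1000).astype(np.float32))
    w,h=wh
    if w<h: a+=90; w,h=h,w
    a=(a+90)%180-90
    return np.round(np.array(c)/1000,4),round(np.radians(a),3),round(w,1),round(h,1)
def plates(s,zp,ztops,thr=60,gthr=70,dbg=None):
    g=cv2.cvtColor(s["image"],cv2.COLOR_BGR2GRAY); hsv=cv2.cvtColor(s["image"],cv2.COLOR_BGR2HSV)
    g=cv2.resize(g,None,fx=4,fy=4,interpolation=cv2.INTER_CUBIC)
    m=(g<thr).astype(np.uint8)
    cs,_=cv2.findContours(m,cv2.RETR_EXTERNAL,cv2.CHAIN_APPROX_NONE)
    vis=cv2.cvtColor(g,cv2.COLOR_GRAY2BGR)
    for c in cs:
        r=rect(s,c/4,zp)
        if not(90<r[2]<112 and 60<r[3]<78): continue
        print("plate px",(c.reshape(-1,2).mean(0)/4).round(),r)
        f=np.zeros_like(m); cv2.drawContours(f,[cv2.convexHull(c)],-1,1,-1); f=cv2.erode(f,np.ones((25,25)))
        t=((g>gthr)&(f>0)).astype(np.uint8); t=cv2.morphologyEx(t,cv2.MORPH_CLOSE,np.ones((17,17))); t=cv2.morphologyEx(t,cv2.MORPH_OPEN,np.ones((17,17)))
        k,_=cv2.findContours(t,cv2.RETR_EXTERNAL,cv2.CHAIN_APPROX_NONE)
        k=max(k,key=cv2.contourArea); cv2.drawContours(vis,[k,c],-1,(0,0,255),1)
        for z in ztops: print("   pack z",z,rect(s,k/4,z))
    if dbg: cv2.imwrite(dbg,vis)
E
python3 - <<'E'
from h import *; import pickle
s=pickle.load(open("w1.pkl","rb"))
plates(s,.040,(.062,.056),dbg="d.png")
v=cv2.imread("d.png")[440:940,760:1600]; cv2.imwrite("pics/d1.png",cv2.resize(v,(790,470)))
E
```

```text
plate px [339. 176.] (array([0.5858, 0.2874]), np.float64(-0.109), 101.7, 66.6)
   pack z 0.062 (array([0.5815, 0.2856]), np.float64(-0.088), 55.7, 30.7)
   pack z 0.056 (array([0.5831, 0.2865]), np.float64(-0.088), 56.6, 31.3)
plate px [247. 172.] (array([0.574 , 0.1932]), np.float64(-0.109), 99.0, 66.1)
   pack z 0.062 (array([0.5721, 0.1937]), np.float64(-0.13), 75.3, 40.5)
   pack z 0.056 (array([0.5735, 0.1929]), np.float64(-0.13), 76.6, 41.2)
```

View pics/d1.png

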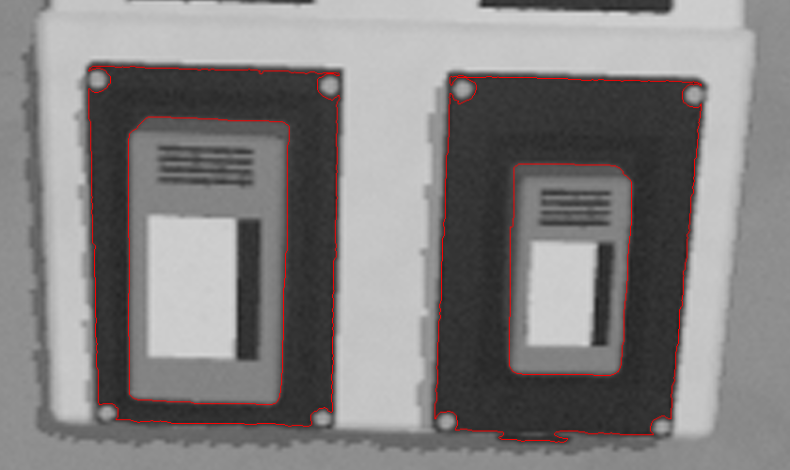

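play_rows:
  deltas: "1 0 -1 0 -0.8;1 0.1 -1 0 0;1 0.1 -1 0 0;1 0.1 -1 0 0;1 0.1 -1 0 0;1 0.1 -1 0 0;1 0.1 -1 0 0;1 0.1 -1 0 0;1 0.1 -1 0 0;1 0.1 -1 0 0;1 0.1 -1 0 0;1 0.1 -1 0 0;1 0.1 -1 0 0;1 0.1 -1 0 0;1 0.1 -1 0 0;1 0.1 -1 0 0;1 0.1 -1 0 0;1 0.1 -1 0 0;1 0.1 -1 0 0;1 0 0 0 0"

```text
clock: 4.2
position: [0.5177, -0.2422, 0.2689]
tcp_rot: [-0.001, 1.0, -0.0, -0.0]
force: [-0.3, -0.1, -0.1]
grip_width: 0.0854
grip_force: 0.0
```

```bash
python3 - <<'E'
from h import *
s=snapshot("wrist"); cv2.imwrite("pics/w2.png",s["image"]); import pickle; pickle.dump(s,open("w2.pkl","wb"))
st=bot.read_state();print(st["q"].round(2),st["position"],st["clock"])
plates(s,.035,(.057,.051),dbg="d.png")
v=cv2.imread("d.png")[300:1080,560:1700]; cv2.imwrite("pics/d2.png",cv2.resize(v,(790,540)))
E
```

```text
[-0.11  0.24  0.52  1.82 -0.13  1.11  2.03] [ 0.51817629 -0.24036427  0.26873267] 4.25
plate px [325. 154.] (array([ 0.5084, -0.1993]), np.float64(0.005), 98.6, 66.5)
   pack z 0.057 (array([ 0.5083, -0.1991]), np.float64(0.005), 73.5, 41.5)
   pack z 0.051 (array([ 0.5094, -0.1984]), np.float64(0.005), 74.7, 42.2)
plate px [231. 153.] (array([ 0.5088, -0.2941]), np.float64(0.004), 99.5, 67.5)
   pack z 0.057 (array([ 0.5071, -0.2925]), np.float64(0.008), 53.8, 29.6)
   pack z 0.051 (array([ 0.5081, -0.2934]), np.float64(0.008), 54.7, 30.1)
```

View pics/d2.png

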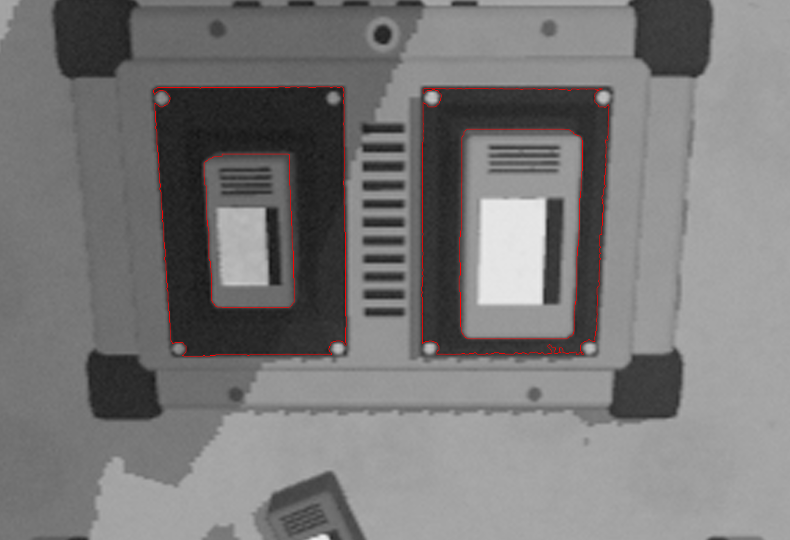

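play_rows:
  deltas: "1 0.2 0.9 1 0;1 0.1 0.8 1 0;1 0 0 1 0;1 0 0 1 0;1 0 0 1 0;1 0 0 1 0;1 0 0 1 0;1 0 0 0.9 0;1 0 0 0.6 0;1 0 0 0.4 0;1 0 0 0.2 0;1 0 0 0.1 0;1 0 0 0 0"
  newtons: 40

```text
clock: 5.55
position: [0.511, -0.1974, 0.0392]
tcp_rot: [-0.003, 1.0, -0.0, 0.0]
force: [-0.9, 0.4, -0.5]
grip_width: 0.0855
grip_force: 0.0
```

```bash
python3 - <<'E'
from h import *
go(.509,-.199,.0375,.005)
print(bot.read_state()["position"])
E
```

```text
turn 0.00 shift [ 0.08 -0.06  0.07] yaw now 0.005 z tilt [ 0.001 -0.    -1.   ]
[ 0.51098112 -0.19737177  0.03915796]
```

play_rows:
  deltas: "1 0.1 0 0.05 0;-1 0 0 0 0;-1 0 0 0 0;-1 0 0 0 0;-1 0 0 0 0;-1 0 0 0 0;-1 0 0 0 0;-1 0 0 0 0;-1 0 0 -0.4 0;-1 0 0 -0.6 0;-1 0 0 -1 0;-1 0 0 0 0"
  newtons: 40

```text
clock: 6.75
position: [0.5098, -0.198, 0.0911]
tcp_rot: [-0.002, 1.0, -0.0, 0.002]
force: [-0.1, -0.1, -1.5]
grip_width: 0.0394
grip_force: 41.4
```

```bash
python3 - <<'E'
from h import *
s=snapshot("wrist"); cv2.imwrite("pics/w3.png",s["image"])
s=snapshot("top"); g=ray(s,np.argwhere((cv2.inRange(s["image"],(55,45,55),(140,95,105))[175:248,245:293]>0))[:,::-1]+[245,175],.003);print(g.min(0),g.max(0))
st=bot.read_state();print(st["position"])
go(.5,.009,.10,0)
E
```

```text
[ 0.42421612 -0.0434543 ] [0.57016642 0.0546626 ]
[ 0.50876536 -0.19729728  0.08868699]
turn 0.05 shift [ 0.35  8.25 -0.45] yaw now 0.006 z tilt [ 0.002 -0.    -1.   ]
```

View pics/w3.png

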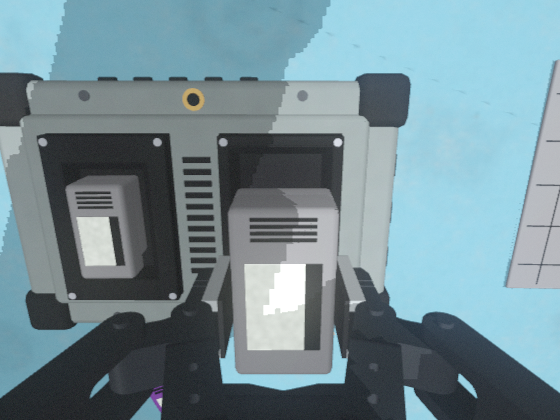

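play_rows:
  deltas: "-1 0.05 0.6 -0.3 0;-1 0.05 1 0 0;-1 0.05 1 0 0;-1 0.05 1 0 0;-1 0.05 1 0 0;-1 0.05 1 0 0;-1 0.05 1 0 0;-1 0 1 0 0;-1 0 0.5 0 0;-1 0 0 0.7 0;-1 0 0 1 0;-1 0 0 0.8 0;-1 0 0 0.3 0;-1 0 0 0.2 0;-1 0 0 0.15 0;-1 0 0 0 0"

```text
clock: 8.45
position: [0.4986, 0.0049, 0.0165]
tcp_rot: [-0.002, 1.0, 0.0, 0.0]
force: [-0.6, -1.0, -1.7]
grip_width: 0.0394
grip_force: 41.2
```

```bash
python3 - <<'E'
from h import *
st=bot.read_state();print(st["position"],st["force"])
E
```

```text
[0.49859535 0.00490224 0.01652687] [-0.62532351 -0.96031085 -1.73961782]
```

play_rows:
  deltas: "-1 0 0 0.06 0;1 0 0 0 0;1 0 0 0 0;1 0 0 0 0;1 0 0 0 0;1 0 0 -0.6 0;1 0 0 -1 0;1 0 0 -1 0.6;1 0 0 -1 0.6;1 -0.2 0.8 -0.4 0;1 -0.3 1 0 0;1 -0.3 1 0 0;1 -0.3 1 0 0;1 -0.3 1 0 0;1 -0.3 1 0 0;1 -0.2 1 0 0;1 -0.17 0.7 0 0;1 0 0.37 0 0;1 0 0 0 0"

```text
clock: 10.35
position: [0.5732, 0.1949, 0.1146]
tcp_rot: [0.06, 0.998, -0.0, -0.0]
force: [-0.6, -1.1, -0.2]
grip_width: 0.0851
grip_force: 0.0
```

```bash
python3 - <<'E'
from h import *
s=snapshot("wrist"); plates(s,.040,(.062,.056))
st=bot.read_state();print(st["position"],st["force"])
go(.5735,.1937,.0415,-.12)
s=snapshot("top"); cv2.imwrite("pics/t3.png",cv2.resize(s["image"][120:260,100:440],None,fx=2.3,fy=2.3,interpolation=cv2.INTER_CUBIC))
E
```

```text
plate px [273. 203.] (array([0.5734, 0.1929]), np.float64(-0.108), 99.0, 65.9)
   pack z 0.062 (array([0.5708, 0.193 ]), np.float64(-0.119), 75.2, 39.8)
   pack z 0.056 (array([0.573 , 0.1927]), np.float64(-0.119), 77.6, 41.1)
[0.57308333 0.19366572 0.11464136] [ 0.32660521 -0.44614688 -0.14564378]
turn -0.00 shift [-0.02  0.    2.93] yaw now -0.120 z tilt [-0.    -0.001 -1.   ]
```

View pics/t3.png

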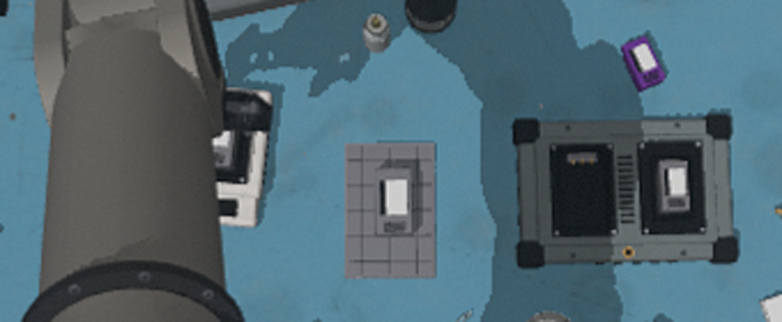

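play_rows:
  deltas: "1 0 0 1 0;1 0 0 0.9 0;1 0 0 0.6 0;1 0 0 0.3 0;1 0 0 0.08 0;1 0 0 0 0;-1 0 0 0 0;-1 0 0 0 0;-1 0 0 0 0;-1 0 0 0 0;-1 0 0 0 0;-1 0 0 0 0;-1 0 0 0 0;-1 0 0 -0.4 0;-1 0 0 -0.6 0;-1 0 0 -1 0;-1 0 0 -0.6 -0.4;-1 0 0 0 -0.8;-1 0 0 0 0"

```text
clock: 12.35
position: [0.5738, 0.1945, 0.1091]
tcp_rot: [-0.004, 1.0, 0.001, 0.001]
force: [0.1, -0.5, -1.9]
grip_width: 0.039
grip_force: 41.2
```

```bash
python3 - <<'E'
from h import *
s=snapshot("wrist"); cv2.imwrite("pics/w4.png",s["image"])
print(bot.read_state()["position"])
go(.5085,-.1990,.045,.005)
E
```

```text
[0.5735075  0.19428533 0.10852011]
turn 0.00 shift [  2.68 -15.72   2.54] yaw now 0.005 z tilt [ 0.001  0.001 -1.   ]
```

View pics/w4.png

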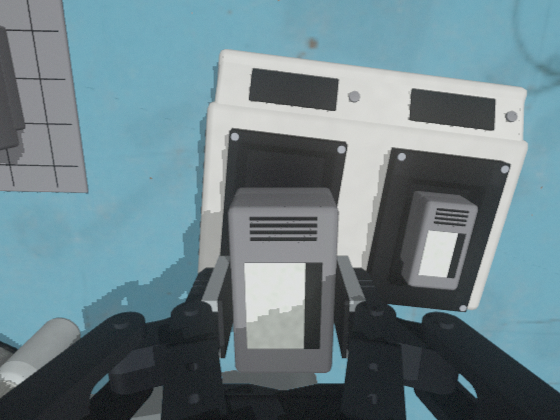

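play_rows:
  deltas: "-1 0.16 -0.6 0 0;-1 0.16 -1 0 0;-1 0.16 -1 0 0;-1 0.16 -1 0 0;-1 0.16 -1 0 0;-1 0.16 -1 0 0;-1 0.16 -1 0 0;-1 0.16 -1 0 0;-1 0.16 -1 0 0;-1 0.16 -1 0 0;-1 0.16 -1 0 0;-1 0.16 -1 0 0;-1 0.16 -1 0 0;-1 0.16 -1 0 0;-1 0.16 -1 0 0;-1 0.16 -1 0 0;-1 0.08 -0.12 0 0;-1 0 0 1 0;-1 0 0 0.8 0;-1 0 0 0 0"

```text
clock: 14.4
position: [0.5075, -0.1986, 0.0607]
tcp_rot: [-0.002, 1.0, 0.0, -0.002]
force: [0.7, -0.1, -1.6]
grip_width: 0.0394
grip_force: 41.0
```

```bash
python3 - <<'E'
from h import *
print(bot.read_state()["position"])
go(.5095,-.1990,.0385,.005)
s=snapshot("wrist");  cv2.imwrite("pics/w5.png",s["image"])
E
```

```text
[ 0.5074893  -0.19859937  0.06070669]
turn -0.01 shift [-0.08 -0.02  0.89] yaw now 0.004 z tilt [-0.004  0.001 -1.   ]
```

View pics/w5.png

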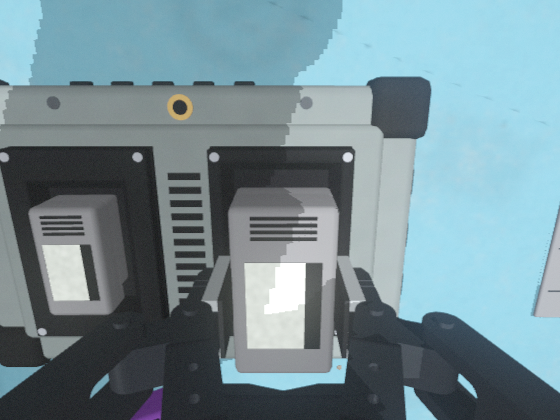

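play_rows:
  deltas: "-1 -0.06 -0.02 0.3 0;-1 0 0 0.25 0;-1 0 0 0.2 0;-1 0 0 0.1 0;-1 0 0 0.03 0;-1 0 0 0 0"

```text
clock: 15.05
position: [0.511, -0.1997, 0.0409]
tcp_rot: [-0.003, 1.0, -0.0, -0.0]
force: [0.0, 0.1, -1.2]
grip_width: 0.0393
grip_force: 41.1
```

play_rows:
  deltas: "-1 0 0 0.06 0;-1 0 0 0.04 0;-1 0 0 0 0;-1 0 0 0 0"

```text
clock: 15.45
position: [0.5111, -0.1997, 0.0385]
tcp_rot: [-0.003, 1.0, -0.0, 0.0]
force: [-1.5, 0.9, 1.3]
grip_width: 0.0391
grip_force: 41.4
```

play_rows:
  deltas: "1 0 0 0 0;1 0 0 0 0;1 0 0 0 0;1 0 0 0 0;1 0 0 -0.6 0;1 0 0 -1 0;1 0 0 -1 0;1 0 0 -0.4 0;1 0 0.6 0 0;1 0.1 1 0 0;1 0.1 1 0 0;1 0.1 1 0 0;1 0.1 1 0 0;1 0.1 1 0 0;1 0 1 0 0;1 0 1 0 0;1 0 0.58 0 0;1 0 0 0 0"

```text
clock: 17.25
position: [0.4968, 0.0076, 0.1128]
tcp_rot: [-0.004, 1.0, 0.0, -0.001]
force: [-0.0, 0.2, 0.9]
grip_width: 0.0853
grip_force: 0.0
```

```bash
cat >> h.py <<'E'
def matpack(s,zt,seg=(85,170)):
    """label rect nearest image centre, on plane zt (white label)"""
    hsv=cv2.cvtColor(s["image"],cv2.COLOR_BGR2HSV); m=((hsv[...,2]>165)&(hsv[...,1]<40)).astype(np.uint8)
    cs,_=cv2.findContours(m,cv2.RETR_EXTERNAL,cv2.CHAIN_APPROX_NONE)
    for c in cs:
        if cv2.contourArea(c)>200: print("white",c.reshape(-1,2).mean(0).round(),rect(s,c,zt))
E
python3 - <<'E'
from h import *
print(bot.read_state()["position"])
s=snapshot("wrist");  cv2.imwrite("pics/w6.png",s["image"]); matpack(s,.033)
go(.4985,.005,.0150,.005)
E
```

```text
[0.49678196 0.00757381 0.11282646]
white [274. 223.] (array([0.5034, 0.0026]), np.float64(0.011), 36.3, 22.0)
white [516. 243.] (array([0.527, 0.165]), np.float64(-0.057), 107.1, 44.0)
turn 0.03 shift [-0.07 -0.04  3.92] yaw now 0.008 z tilt [-0.001 -0.    -1.   ]
```

View pics/w6.png

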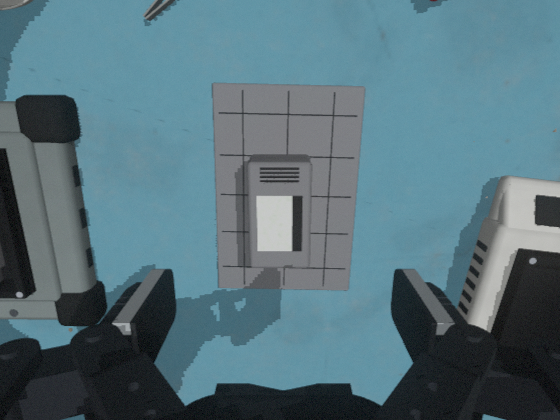

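play_rows:
  deltas: "1 -0.06 -0.04 1 0;1 0 0 1 0;1 0 0 1 0;1 0 0 0.5 0;1 0 0 0.3 0;1 0 0 0.1 0;1 0 0 0 0;-1 0 0 0 0;-1 0 0 0 0;-1 0 0 0 0;-1 0 0 0 0;-1 0 0 0 0;-1 0 0 0 0;-1 0 0 0 0;-1 0 0 -0.4 0;-1 0 0 -0.8 0;-1 0 0 -1 0;-1 0 0 -1 0.3;-1 0 0 -0.3 0.8;-1 0 0 0 0"

```text
clock: 19.3
position: [0.4996, 0.004, 0.1049]
tcp_rot: [0.056, 0.998, 0.0, 0.001]
force: [-0.0, -0.2, -2.0]
grip_width: 0.0389
grip_force: 41.9
```

```bash
python3 - <<'E'
from h import *
print(bot.read_state()["position"])
s=snapshot("wrist"); matpack(s,.12)
go(.5740,.1932,.0600,-.11)
E
```

```text
[0.49955083 0.00397878 0.10490292]
white [272. 293.] (array([0.5021, 0.0014]), np.float64(-0.11), 33.3, 22.5)
white [524. 240.] (array([0.4949, 0.097 ]), np.float64(-0.071), 82.8, 17.7)
turn 0.02 shift [-2.15  7.85  1.76] yaw now -0.108 z tilt [ 0.001  0.    -1.   ]
```

play_rows:
  deltas: "-1 -0.2 0.6 0 0;-1 -0.3 1 0 0;-1 -0.3 1 0 0;-1 -0.3 1 0 0;-1 -0.3 1 0 0;-1 -0.3 1 0 0;-1 -0.3 1 0 0;-1 -0.15 0.8 0 0;-1 0 0.45 0 0;-1 0 0 0.5 0;-1 0 0 0.8 0;-1 0 0 0.46 0;-1 0 0 0 0;-1 0 0 0 0"

```text
clock: 20.75
position: [0.5738, 0.1921, 0.0593]
tcp_rot: [0.055, 0.998, -0.0, -0.0]
force: [0.2, -0.5, -0.8]
grip_width: 0.0391
grip_force: 41.8
```

```bash
python3 - <<'E'
from h import *
print(bot.read_state()["position"])
s=snapshot("wrist");  cv2.imwrite("pics/w7.png",s["image"]);
go(.5740,.1932,.0450,-.11)
E
```

```text
[0.57381358 0.1921014  0.0592658 ]
turn -0.01 shift [0.01 0.03 0.59] yaw now -0.111 z tilt [ 0. -0. -1.]
```

View pics/w7.png

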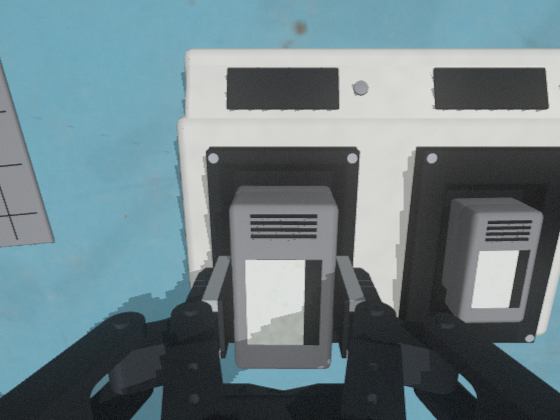

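play_rows:
  deltas: "-1 0 0.02 0.25 0;-1 0 0 0.15 0;-1 0 0 0.1 0;-1 0 0 0.06 0;-1 0 0 0.04 0;-1 0 0 0 0;-1 0 0 0 0"

```text
clock: 21.5
position: [0.5738, 0.1935, 0.0455]
tcp_rot: [0.055, 0.998, 0.0, -0.0]
force: [-9.9, -1.7, 22.8]
grip_width: 0.0394
grip_force: 44.7
```

play_rows:
  deltas: "-1 0 0 -0.1 0;-1 0.07 0 0 0;-1 0 0 0 0;-1 0 0 0.05 0;-1 0 0 0.03 0;-1 0 0 0 0;-1 0 0 0 0"

```text
clock: 22.2
position: [0.5721, 0.1937, 0.0454]
tcp_rot: [0.055, 0.998, 0.0, -0.0]
force: [-6.9, -2.2, 17.5]
grip_width: 0.0391
grip_force: 44.1
```

play_rows:
  deltas: "1 0 0 0 0;1 0 0 0 0;1 0 0 0 0;1 0 0 0 0;1 0 0 -0.6 0;1 0 0 -1 0;1 0 0 -1 0;1 0 0 -0.5 0;1 0 0 0 0"

```text
clock: 23.1
position: [0.5732, 0.1941, 0.1246]
tcp_rot: [0.055, 0.998, 0.001, 0.001]
force: [-1.3, -0.4, -0.0]
grip_width: 0.0856
grip_force: 0.0
```

```bash
python3 - <<'E'
from h import *
print(bot.read_state()["position"])
s=snapshot("wrist"); plates(s,.040,(.062,.056),dbg="d.png"); matpack(s,.062)
v=cv2.imread("d.png")[300:1300,700:2200]; cv2.imwrite("pics/d3.png",cv2.resize(v,(795,530)))
E
```

```text
[0.57317509 0.194086   0.12456142]
plate px [287. 205.] (array([0.5734, 0.1928]), np.float64(-0.108), 98.9, 66.0)
   pack z 0.062 (array([0.5698, 0.1951]), np.float64(-0.113), 75.4, 39.7)
   pack z 0.056 (array([0.5719, 0.1948]), np.float64(-0.113), 77.6, 40.9)
white [432. 227.] (array([0.5859, 0.2813]), np.float64(-0.089), 27.2, 16.5)
white [276. 227.] (array([0.5759, 0.1908]), np.float64(-0.116), 37.5, 22.5)
white [351. 161.] (array([0.5512, 0.2365]), np.float64(1.461), 164.2, 124.8)
```

View pics/d3.png

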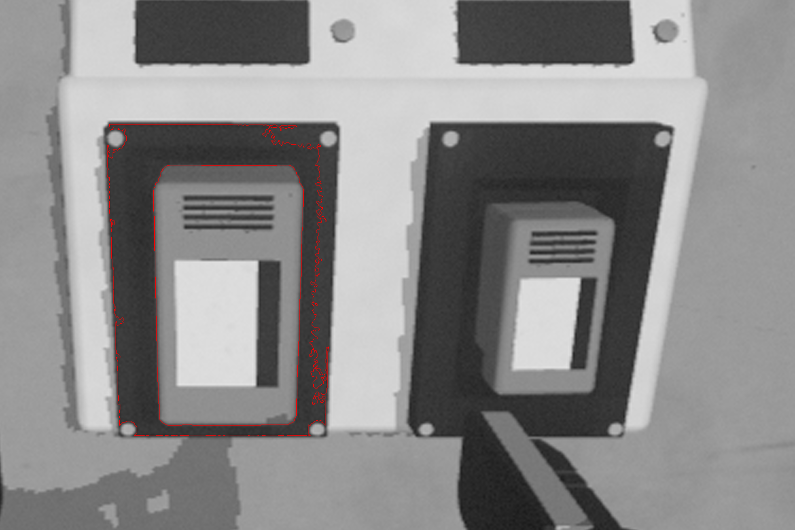

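play_rows:
  deltas: "1 0 -0.5 0 -0.6;1 0 -0.9 0 -0.52;1 0.15 -1 0 0;1 0.15 -1 0 0;1 0.15 -1 0 0;1 0.15 -1 0 0;1 0.15 -1 0 0;1 0.15 -1 0 0;1 0.15 -1 0 0;1 0.15 -1 0 0;1 0.15 -1 0 0;1 0.15 -1 0 0;1 0.15 -1 0 0;1 0.15 -1 0 0;1 0.15 -1 0 0;1 0.15 -1 0 0;1 0.15 -1 0 0;1 0.15 -1 0 0;1 0 -1 0 0;1 0 -1 0 0"

```text
clock: 25.15
position: [0.5123, -0.2924, 0.1212]
tcp_rot: [-0.004, 1.0, 0.0, -0.001]
force: [0.2, 0.2, 0.2]
grip_width: 0.0852
grip_force: 0.0
```

```bash
python3 - <<'E'
from h import *
s=snapshot("wrist");s=snapshot("wrist")
print(bot.read_state()["position"]); plates(s,.035,(.057,.051),dbg="d.png"); matpack(s,.051)
go(.5085,-.2935,.0365,.006); cv2.imwrite("pics/w8.png",s["image"])
E
```

```text
[ 0.51176033 -0.29494493  0.12139222]
plate px [417. 166.] (array([ 0.5071, -0.2035]), np.float64(0.0), 98.0, 64.8)
   pack z 0.057 (array([ 0.4973, -0.2091]), np.float64(-0.01), 53.5, 39.9)
   pack z 0.051 (array([ 0.499 , -0.2066]), np.float64(-0.01), 55.1, 41.0)
plate px [285. 195.] (array([ 0.5081, -0.2947]), np.float64(0.006), 99.2, 66.5)
   pack z 0.057 (array([ 0.5044, -0.2942]), np.float64(0.017), 55.5, 29.1)
   pack z 0.051 (array([ 0.5064, -0.2942]), np.float64(0.017), 57.1, 29.9)
white [310. 374.] (array([ 0.6268, -0.277 ]), np.float64(0.405), 19.6, 14.7)
white [  8. 321.] (array([ 0.5834, -0.473 ]), np.float64(-0.215), 43.6, 19.0)
white [354. 264.] (array([ 0.539 , -0.2523]), np.float64(0.007), 52.1, 51.4)
white [  3. 248.] (array([ 0.5334, -0.4677]), np.float64(-0.215), 51.6, 8.0)
white [282. 220.] (array([ 0.5126, -0.2967]), np.float64(0.016), 27.7, 16.9)
white [468. 195.] (array([ 0.506 , -0.1927]), np.float64(0.006), 115.9, 75.7)
white [458.  96.] (array([ 0.4399, -0.2011]), np.float64(-1.565), 52.9, 14.2)
white [62. 12.] (array([ 0.4035, -0.408 ]), np.float64(-1.566), 68.3, 18.9)
turn -0.02 shift [0.13 0.06 3.4 ] yaw now 0.004 z tilt [-0.001 -0.001 -1.   ]
```

View pics/w8.png

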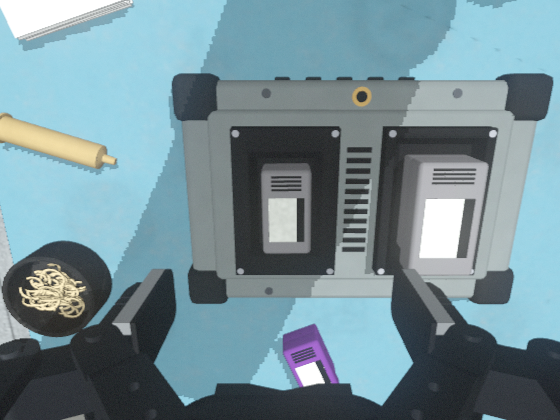

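play_rows:
  deltas: "1 0.1 0.04 1 0;1 0 0 1 0;1 0 0 0.7 0;1 0 0 0.4 0;1 0 0 0.2 0;1 0 0 0.1 0;1 0 0 0 0;-1 0 0 0 0;-1 0 0 0 0;-1 0 0 0 0;-1 0 0 0 0;-1 0 0 0 0;-1 0 0 0 0;-1 0 0 0 0;-1 0 0 0 0;-1 0 0 -0.4 0;-1 0 0 -0.8 0;-1 0 0 -1 0;-1 0 0 -0.2 0;-1 0 0 0 0"
  newtons: 30

```text
clock: 27.25
position: [0.5111, -0.2906, 0.0982]
tcp_rot: [-0.004, 1.0, -0.0, 0.001]
force: [-0.3, 0.6, -0.6]
grip_width: 0.0291
grip_force: 31.6
```

```bash
python3 - <<'E'
from h import *
print(bot.read_state()["position"]); s=snapshot("wrist"); matpack(s,.11)
go(.498,.006,.02,.0)
E
```

```text
[ 0.51105955 -0.29060018  0.09819466]
white [  3. 378.] (array([ 0.5558, -0.4076]), np.float64(-0.213), 26.3, 5.1)
white [277. 292.] (array([ 0.5133, -0.2921]), np.float64(0.009), 28.0, 17.0)
white [359. 244.] (array([ 0.4926, -0.2638]), np.float64(0.001), 34.3, 10.1)
white [469. 204.] (array([ 0.4782, -0.2283]), np.float64(0.008), 89.6, 59.9)
white [41.  9.] (array([ 0.4112, -0.3661]), np.float64(-1.284), 32.8, 8.1)
turn 0.07 shift [ 0.5  11.86  3.09] yaw now 0.008 z tilt [ 0.  0. -1.]
```

play_rows:
  deltas: "-1 0 0.5 0 0;-1 0.05 1 0 0;-1 0.05 1 0 0;-1 0.05 1 0 0;-1 0.05 1 0 0;-1 0.05 1 0 0;-1 0.05 1 0 0;-1 0.05 1 0 0;-1 0.05 1 0 0;-1 0.05 1 0 0;-1 0.05 1 0 0;-1 0 0.9 0 0;-1 0 0.46 0 0;-1 0 0 0.8 0;-1 0 0 1 0;-1 0 0 0.8 0;-1 0 0 0.5 0;-1 0 0 0.2 0;-1 0 0 0 0"

```text
clock: 29.2
position: [0.4956, 0.0054, 0.0146]
tcp_rot: [-0.003, 1.0, -0.0, -0.0]
force: [0.2, 0.4, -1.1]
grip_width: 0.0287
grip_force: 32.1
```

```bash
python3 - <<'E'
from h import *
s=snapshot("wrist"); st=bot.read_state();print(st["position"],st["force"])
E
```

```text
[0.49590605 0.00544161 0.01491939] [ 0.05092507 -0.05310331 -1.95010934]
```

play_rows:
  deltas: "-1 0 0 0.05 0;-1 0 0 0.03 0;1 0 0 0 0;1 0 0 0 0;1 0 0 0 0;1 0 0 -0.6 0;1 0 0 -1 0.5;1 0 0.5 -1 0.43;1 -0.2 1 -1 0;1 -0.3 1 -0.6 0;1 -0.3 1 0 0;1 -0.3 1 0 0;1 -0.3 1 0 0;1 -0.3 1 0 0;1 -0.3 1 0 0;1 -0.3 1 0 0;1 -0.2 1 0 0;1 -0.1 1 0 0;1 -0.1 1 0 0;1 0 0 0 0"

```text
clock: 31.25
position: [0.588, 0.2901, 0.1174]
tcp_rot: [0.043, 0.999, 0.001, -0.0]
force: [-0.2, 0.6, 0.7]
grip_width: 0.0853
grip_force: 0.0
```

```bash
python3 - <<'E'
from h import *
s=snapshot("wrist")
print(bot.read_state()["position"]); plates(s,.040,(.062,.056)); matpack(s,.056)
go(.5845,.2868,.0415,-.09)
s=snapshot("top"); matpack(s,.027)
E
```

```text
[0.588019   0.28774905 0.11736145]
plate px [270. 189.] (array([0.5843, 0.2883]), np.float64(-0.11), 99.0, 65.9)
   pack z 0.062 (array([0.5804, 0.2879]), np.float64(-0.088), 55.4, 28.9)
   pack z 0.056 (array([0.5824, 0.2876]), np.float64(-0.088), 57.1, 29.8)
white [272. 225.] (array([0.5888, 0.2842]), np.float64(-0.085), 27.9, 16.9)
white [105. 221.] (array([0.5781, 0.1882]), np.float64(-0.114), 38.8, 23.2)
white [202. 156.] (array([0.5548, 0.2497]), np.float64(1.461), 168.8, 128.1)
white [516.  10.] (array([0.4861, 0.4149]), np.float64(-1.065), 9.9, 9.2)
turn 0.02 shift [ 0.14 -0.05  3.03] yaw now -0.087 z tilt [-0.  0. -1.]
white [241. 360.] (array([0.119 , 0.0687]), np.float64(-1.571), 171.0, 65.4)
white [450. 260.] (array([ 0.3599, -0.4351]), np.float64(-1.277), 76.1, 73.7)
white [182. 193.] (array([0.5584, 0.2336]), np.float64(1.461), 174.7, 146.4)
```

play_rows:
  deltas: "1 0.1 -0.02 1 0;1 0 0 1 0;1 0 0 0.6 0;1 0 0 0.3 0;1 0 0 0.1 0;1 0 0 0 0;-1 0 0 0 0;-1 0 0 0 0;-1 0 0 0 0;-1 0 0 0 0;-1 0 0 0 0;-1 0 0 0 0;-1 0 0 0 0;-1 0 0 0 0;-1 0 0 -0.4 0;-1 0 0 -0.8 0;-1 0 0 -1 0;-1 0 0 -0.3 -0.4;-1 0 0 0 -0.48;-1 0 0 0 0"

```text
clock: 33.35
position: [0.586, 0.2858, 0.1062]
tcp_rot: [-0.002, 1.0, 0.0, 0.0]
force: [-0.0, 0.2, -0.2]
grip_width: 0.0288
grip_force: 30.2
```

```bash
python3 - <<'E'
from h import *
s=snapshot("wrist"); matpack(s,.11)
print(bot.read_state()["position"])
go(.509,-.2945,.06,.005)
E
```

```text
white [277. 294.] (array([0.5938, 0.284 ]), np.float64(0.004), 29.4, 17.8)
white [103. 215.] (array([0.5595, 0.216 ]), np.float64(-0.114), 27.8, 16.6)
white [204. 151.] (array([0.5421, 0.2592]), np.float64(1.461), 120.0, 91.2)
white [547.  34.] (array([0.4931, 0.3759]), np.float64(-1.074), 7.0, 6.6)
[0.58586552 0.28572268 0.10579929]
turn -0.04 shift [  3.19 -23.19   1.83] yaw now 0.001 z tilt [ 0.  0. -1.]
```

play_rows:
  deltas: "-1 0.16 -0.6 0 0;-1 0.16 -1 0 0;-1 0.16 -1 0 0;-1 0.16 -1 0 0;-1 0.16 -1 0 0;-1 0.16 -1 0 0;-1 0.16 -1 0 0;-1 0.16 -1 0 0;-1 0.16 -1 0 0;-1 0.16 -1 0 0;-1 0.16 -1 0 0;-1 0.16 -1 0 0;-1 0.16 -1 0 0;-1 0.16 -1 0 0;-1 0.16 -1 0 0;-1 0.16 -1 0 0;-1 0.16 -1 0 0;-1 0.16 -1 0 0;-1 0.16 -1 0 0;-1 0.13 -1 0 0"

```text
clock: 35.4
position: [0.5064, -0.2058, 0.1052]
tcp_rot: [-0.0, 1.0, 0.0, -0.0]
force: [1.0, 0.4, -0.8]
grip_width: 0.029
grip_force: 30.1
```

play_rows:
  deltas: "-1 0 -1 0 0;-1 0 -1 0 0;-1 0 -1 0 0;-1 0 -0.5 0 0;-1 0 0 0 0;-1 0 0 0.8 0;-1 0 0 0.8 0;-1 0 0 0.2 0;-1 0 0 0 0;-1 0 0 0 0"

```text
clock: 36.4
position: [0.5081, -0.2917, 0.061]
tcp_rot: [-0.001, 1.0, -0.0, 0.0]
force: [0.1, -0.5, -0.0]
grip_width: 0.0294
grip_force: 30.1
```

```bash
python3 - <<'E'
from h import *
s=snapshot("wrist"); plates(s,.035,(.06,))
for i in range(3): snapshot("wrist"); print(bot.read_state()["position"])
go(.5095,-.2945,.0365,.005)
E
```

```text
[ 0.50836083 -0.29198414  0.06125315]
[ 0.50829883 -0.29199761  0.06118162]
[ 0.50818715 -0.29200803  0.06103771]
turn -0.03 shift [-0.05 -0.1   0.98] yaw now 0.002 z tilt [ 0.001 -0.    -1.   ]
```

play_rows:
  deltas: "-1 -0.05 -0.1 0.3 0;-1 0 0 0.3 0;-1 0 0 0.2 0;-1 0 0 0.1 0;-1 0 0 0 0;-1 0 0 0 0"

```text
clock: 37.2
position: [0.5087, -0.2942, 0.0381]
tcp_rot: [-0.001, 1.0, 0.0, -0.0]
force: [-6.2, 4.0, 17.6]
grip_width: 0.0288
grip_force: 32.3
```

play_rows:
  deltas: "1 0 0 0 0;1 0 0 0 0;1 0 0 0 0;1 0 0 0 0;1 0 0 -0.6 0;1 0 0 -1 0;1 0 0 -1 0;1 0 0.5 -0.8 0;1 0.1 1 0 0;1 0.1 1 0 0;1 0.1 1 0 0;1 0.1 1 0 0;1 0.1 1 0 0;1 0 1 0 0;1 0 1 0 0;1 0 1 0 0;1 0 1 0 0;1 0 1 0 0;1 0 1 0 0;1 0 0.5 0 0"

```text
clock: 39.2
position: [0.4961, 0.0075, 0.1237]
tcp_rot: [-0.002, 1.0, 0.0, 0.0]
force: [-0.5, -1.2, -0.5]
grip_width: 0.0856
grip_force: 0.0
```

```bash
python3 - <<'E'
from h import *
for i in range(3): s=snapshot("wrist")
print(bot.read_state()["position"]); matpack(s,.027); go(.4955,.0055,.0135,.005)
g=cv2.cvtColor(s["image"],cv2.COLOR_BGR2GRAY)
t=snapshot("top"); plates(t,.035,(.057,.051))
E
```

```text
[0.49609649 0.00559061 0.12330769]
white [278. 207.] (array([0.4977, 0.004 ]), np.float64(0.011), 27.6, 16.8)
white [512. 237.] (array([0.5324, 0.1725]), np.float64(-0.059), 114.3, 52.2)
turn -0.02 shift [ 0.02 -0.    4.39] yaw now 0.003 z tilt [ 0. -0. -1.]
plate px [353. 204.] (array([ 0.5068, -0.2016]), np.float64(0.002), 103.3, 71.3)
   pack z 0.057 (array([ 0.5166, -0.2004]), np.float64(-0.018), 55.4, 39.1)
   pack z 0.051 (array([ 0.5174, -0.2013]), np.float64(-0.018), 55.6, 39.2)
plate px [391. 201.] (array([ 0.5073, -0.2963]), np.float64(-0.0), 103.7, 72.7)
   pack z 0.057 (array([ 0.5141, -0.2952]), np.float64(-0.047), 41.1, 25.1)
   pack z 0.051 (array([ 0.5149, -0.2966]), np.float64(-0.047), 41.3, 25.2)
plate px [196. 180.] (array([0.5735, 0.19  ]), np.float64(-0.11), 100.1, 68.3)
   pack z 0.057 (array([0.572 , 0.1925]), np.float64(-0.108), 73.8, 39.6)
   pack z 0.051 (array([0.5731, 0.1934]), np.float64(-0.108), 74.1, 39.8)
plate px [158. 176.] (array([0.5841, 0.2854]), np.float64(-0.111), 100.3, 68.9)Traceback (most recent call last):
  File "<stdin>", line 5, in <module>
  File "h.py", line 38, in plates
    k=max(k,key=cv2.contourArea); cv2.drawContours(vis,[k,c],-1,(0,0,255),1)
ValueError: max() iterable argument is empty
```

play_rows:
  deltas: "1 0.06 0.03 1 0;1 0 0 1 0;1 0 0 1 0;1 0 0 0.8 0;1 0 0 0.4 0;1 0 0 0.15 0;1 0 0 0 0;-1 0 0 0 0;-1 0 0 0 0;-1 0 0 0 0;-1 0 0 0 0;-1 0 0 0 0;-1 0 0 0 0;-1 0 0 0 0;-1 0 0 -0.4 0;-1 0 0 -0.9 0;-1 0 0 -1 0;-1 0 0 -1 0.5;-1 0 0 -0.4 0.58;-1 0 0 0 0"

```text
clock: 41.4
position: [0.4953, 0.0065, 0.1083]
tcp_rot: [0.056, 0.998, 0.001, 0.001]
force: [0.1, -0.0, -1.4]
grip_width: 0.0289
grip_force: 30.9
```

```bash
python3 - <<'E'
from h import *
for i in range(2): s=snapshot("wrist")
matpack(s,.11)
print(bot.read_state()["position"])
go(.585,.2878,.06,-.11)
E
```

```text
white [276. 297.] (array([0.503, 0.004]), np.float64(-0.105), 29.2, 17.8)
white [520. 243.] (array([0.4991, 0.1067]), np.float64(-0.072), 90.0, 22.1)
[0.49429764 0.00650509 0.10660444]
turn 0.01 shift [-2.37 11.58  1.86] yaw now -0.109 z tilt [ 0.  0. -1.]
```

play_rows:
  deltas: "-1 -0.2 0.6 0 0;-1 -0.2 1 0 0;-1 -0.2 1 0 0;-1 -0.2 1 0 0;-1 -0.2 1 0 0;-1 -0.2 1 0 0;-1 -0.2 1 0 0;-1 -0.2 1 0 0;-1 -0.2 1 0 0;-1 -0.2 1 0 0;-1 -0.2 1 0 0;-1 -0.13 0.7 0 0;-1 0 0.28 0 0;-1 0 0 0 0;-1 0 0 0.8 0;-1 0 0 0.8 0;-1 0 0 0.2 0;-1 0 0 0 0;-1 0 0 0 0"

```text
clock: 43.4
position: [0.5849, 0.287, 0.0624]
tcp_rot: [0.056, 0.998, 0.0, 0.0]
force: [-0.2, -0.0, -1.5]
grip_width: 0.0293
grip_force: 30.8
```

```bash
python3 - <<'E'
from h import *
for i in range(3): s=snapshot("wrist"); print(bot.read_state()["position"])
matpack(s,.073)
go(.5845,.2878,.0430,-.11)
E
```

```text
[0.58494199 0.28733009 0.06259265]
[0.58491499 0.28749141 0.0625758 ]
[0.58484227 0.28760186 0.06249434]
white [277. 293.] (array([0.5884, 0.2855]), np.float64(-0.105), 28.0, 16.9)
white [ 54. 275.] (array([0.5711, 0.1999]), np.float64(-0.112), 34.1, 20.5)
white [ 12. 259.] (array([0.563 , 0.1853]), np.float64(-0.123), 61.1, 3.6)
white [222. 150.] (array([0.5415, 0.2612]), np.float64(1.461), 135.1, 94.4)
turn -0.01 shift [0.01 0.01 0.78] yaw now -0.111 z tilt [ 0.001  0.001 -1.   ]
```

play_rows:
  deltas: "-1 0 0 0.3 0;-1 0 0 0.25 0;-1 0 0 0.1 0;-1 0 0 0.08 0;-1 0 0 0.03 0;-1 0 0 0 0;-1 0 0 0 0"

```text
clock: 44.25
position: [0.584, 0.2874, 0.0436]
tcp_rot: [0.055, 0.998, 0.0, -0.0]
force: [-11.4, -3.4, 22.9]
grip_width: 0.0288
grip_force: 33.6
```

play_rows:
  deltas: "1 0 0 0 0;1 0 0 0 0;1 0 0 0 0;1 0 0 0 0;1 0 0 -0.6 0;1 0 0 -1 0;1 0 0 -1 0;1 0 0 -1 0;1 0 -1 -1 0;1 0 -0.9 -0.4 0;1 0 0 0 0;1 0 0 0 0"

```text
clock: 45.45
position: [0.5791, 0.2395, 0.168]
tcp_rot: [0.056, 0.998, 0.0, 0.0]
force: [-0.2, 0.3, -0.2]
grip_width: 0.0857
grip_force: 0.0
```

```bash
cat >> h.py <<'E'
def tops(s,zp,rim,hs):
    """4 top-face corner tests: solve top plane height per pack from label (known in-scene reference)"""
    hsv=cv2.cvtColor(s["image"],cv2.COLOR_BGR2HSV); m=((hsv[...,2]>165)&(hsv[...,1]<40)).astype(np.uint8)
    cs,_=cv2.findContours(m,cv2.RETR_EXTERNAL,cv2.CHAIN_APPROX_NONE)
    for c in cs:
        for z,lo,hi in hs:
            r=rect(s,c,z)
            if lo<r[2]<hi and .5<r[3]/r[2]<.75:
                b=cv2.boxPoints(cv2.minAreaRect(c)); hull=cv2.approxPolyDP(c,3,True).reshape(-1,2)
                print("label",c.reshape(-1,2).mean(0).round(),r,"quad",hull.tolist())
E
python3 - <<'E'
from h import *
import pickle
for i in range(2): s=snapshot("wrist")
pickle.dump(s,open("w9.pkl","wb"))
print(bot.read_state()["position"])
plates(s,.040,(.062,.056)); tops(s,0,0,[(.062,33,42),(.056,24,30)])
s1=pickle.load(open("w1.pkl","rb")); print("ref"); tops(s1,0,0,[(.062,33,42),(.056,24,30)])
E
```

```text
[0.57878486 0.24061109 0.16711206]
plate px [223. 181.] (array([0.574 , 0.1936]), np.float64(-0.109), 98.7, 66.7)
   pack z 0.062 (array([0.5706, 0.1968]), np.float64(-0.114), 74.8, 42.2)
   pack z 0.056 (array([0.5722, 0.1955]), np.float64(-0.114), 76.6, 43.3)
plate px [343. 183.] (array([0.5848, 0.2875]), np.float64(-0.107), 99.9, 66.7)
   pack z 0.062 (array([0.5792, 0.2864]), np.float64(-0.103), 55.1, 30.9)
   pack z 0.056 (array([0.581 , 0.2873]), np.float64(-0.103), 56.5, 31.7)
label [346. 203.] (array([0.5867, 0.2852]), np.float64(-0.107), 26.8, 17.0) quad [[335, 185], [334, 221], [356, 221], [358, 185]]
label [211. 205.] (array([0.5761, 0.1911]), np.float64(-0.112), 36.5, 22.5) quad [[194, 180], [197, 230], [228, 230], [226, 180]]
ref
label [339. 188.] (array([0.5884, 0.2839]), np.float64(-0.089), 27.5, 17.0) quad [[331, 174], [330, 201], [346, 201], [348, 175]]
label [240. 186.] (array([0.5774, 0.1888]), np.float64(-0.126), 37.4, 22.5) quad [[230, 167], [229, 204], [251, 204], [252, 169]]
```

play_rows:
  deltas: "1 0 1 0 0;1 0 1 0 0;1 0 1 0 0;1 0 0.6 0 0;1 0 0 0 0;1 0 0 0 0"

```text
clock: 46.15
position: [0.589, 0.3292, 0.167]
tcp_rot: [0.055, 0.998, -0.001, -0.0]
force: [-0.6, 0.1, -0.4]
grip_width: 0.0856
grip_force: 0.0
```

```bash
cat > par.py <<'E'
import sys,pickle
from h import *
def feats(s,zp,zl):
    g=cv2.cvtColor(s["image"],cv2.COLOR_BGR2GRAY); g4=cv2.resize(g,None,fx=4,fy=4,interpolation=cv2.INTER_CUBIC)
    cs,_=cv2.findContours((g4<60).astype(np.uint8),cv2.RETR_EXTERNAL,cv2.CHAIN_APPROX_NONE)
    P=[]
    for c in cs:
        r=rect(s,c/4,zp)
        if 90<r[2]<112 and 60<r[3]<78: P.append((r[0],r[1]))
    hsv=cv2.cvtColor(s["image"],cv2.COLOR_BGR2HSV); m=cv2.resize(((hsv[...,1]<50)*hsv[...,2]).astype(np.uint8),None,fx=4,fy=4,interpolation=cv2.INTER_LINEAR)
    L=[]
    cs,_=cv2.findContours((m>150).astype(np.uint8),cv2.RETR_LIST,cv2.CHAIN_APPROX_NONE)
    for c in cs:
        r=rect(s,c/4,zl)
        if (33<r[2]<42 or 24<r[2]<30.5) and .5<r[3]/r[2]<.72:
            q=ray(s,c.reshape(-1,2)/4,zp); a=cv2.approxPolyDP(c,12,True).reshape(-1,2)/4
            if len(a)==4: L.append((r[0],r[2],ray(s,a,zp)))
    return P,L
def cmp(f1,f2,zp,zl,sgn):
    out=[]
    for f in (f1,f2):
        s=pickle.load(open(f,"rb")); R=cv2.Rodrigues(s["rvec"])[0]; c=-R.T@np.ravel(s["tvec"]); P,L=feats(s,zp,zl)
        print(f,"plates",[p[0].tolist() for p in P],"labels",[l[0].tolist() for l in L]); out.append((c,P,L))
    (c1,P1,L1),(c2,P2,L2)=out
    # shift of plates between the views (matched by nearest) = pose error
    for a in L1:
        b=min(L2,key=lambda b:np.linalg.norm(b[0]-a[0])); 
        p=min(P1,key=lambda p:np.linalg.norm(p[0]-a[0])); q=min(P2,key=lambda q:np.linalg.norm(q[0]-p[0]))
        A=a[2][np.argsort(a[2][:,0])]-p[0]; B=b[2][np.argsort(b[2][:,0])]-q[0]
        base=(c2-c1)[1]-(q[0]-p[0])[1]; H=c1[2]-zp
        for n,i in (("near",slice(0,2)),("far",slice(2,4))):
            d=(A[i].mean(0)-B[i].mean(0))[1]; k=d/base; print("label %.0f"%a[1],n,"height over bay floor %.4f"%(H*k/(1+k)+.008))
if __name__=="__main__": cmp(sys.argv[1],sys.argv[2],float(sys.argv[3]),float(sys.argv[4]),1)
E
python3 - <<'E'
from h import *; import pickle
for i in range(2): s=snapshot("wrist")
pickle.dump(s,open("w10.pkl","wb"))
E
python3 par.py w9.pkl w10.pkl .040 .059
```

```text
w9.pkl plates [[0.574, 0.1936], [0.5848, 0.2875]] labels [[0.5863, 0.2848], [0.5774, 0.1903]]
w10.pkl plates [[0.585, 0.2888], [0.5743, 0.1959]] labels [[0.5865, 0.2864], [0.5774, 0.1897]]
label 28 near height over bay floor 0.0268
label 28 far height over bay floor 0.0264
label 39 near height over bay floor 0.0350
label 39 far height over bay floor 0.0350
```

play_rows:
  deltas: "1 0 -1 0 0;1 0 -1 0 0;1 0 -1 0 0;1 0 -1 0 0;1 0 -1 0 0;1 0 -1 0 0;1 0 -1 0 0;1 0 -0.6 0 0;1 0 0 0 0;1 0 0 0 0"

```text
clock: 47.25
position: [0.5682, 0.1412, 0.1677]
tcp_rot: [0.056, 0.998, 0.0, 0.0]
force: [-0.2, 0.2, 0.2]
grip_width: 0.0854
grip_force: 0.0
```

```bash
python3 - <<'E'
from h import *; import pickle
for i in range(2): s=snapshot("wrist")
pickle.dump(s,open("w11.pkl","wb")); print(bot.read_state()["position"]); go(.51,-.16,.18,.005)
E
python3 par.py w11.pkl w10.pkl .040 .059;python3 par.py w11.pkl w9.pkl .040 .059
```

```text
[0.5681295  0.14202505 0.16753575]
turn -1.10 shift [  2.39 -12.07  -0.5 ] yaw now -0.110 z tilt [ 0.  0. -1.]
w11.pkl plates [[0.5844, 0.2849], [0.5735, 0.192]] labels [[0.5858, 0.2831], [0.5772, 0.1911]]
w10.pkl plates [[0.585, 0.2888], [0.5743, 0.1959]] labels [[0.5865, 0.2864], [0.5774, 0.1897]]
label 28 near height over bay floor 0.0282
label 28 far height over bay floor 0.0283
label 39 near height over bay floor 0.0339
label 39 far height over bay floor 0.0344
w11.pkl plates [[0.5844, 0.2849], [0.5735, 0.192]] labels [[0.5858, 0.2831], [0.5772, 0.1911]]
w9.pkl plates [[0.574, 0.1936], [0.5848, 0.2875]] labels [[0.5863, 0.2848], [0.5774, 0.1903]]
label 28 near height over bay floor 0.0294
label 28 far height over bay floor 0.0301
label 39 near height over bay floor 0.0329
label 39 far height over bay floor 0.0338
```

play_rows:
  deltas: "1 0 -0.5 0 -0.6;1 0.1 -1 0 -0.5;1 0.2 -1 0 0;1 0.2 -1 0 0;1 0.2 -1 0 0;1 0.2 -1 0 0;1 0.2 -1 0 0;1 0.2 -1 0 0;1 0.2 -1 0 0;1 0.2 -1 0 0;1 0.2 -1 0 0;1 0.2 -1 0 0;1 0.2 -0.6 0 0;1 0 0 0 0;1 0 0 0 0"

```text
clock: 48.85
position: [0.5095, -0.1607, 0.1675]
tcp_rot: [-0.002, 1.0, 0.0, -0.0]
force: [0.2, 0.5, -1.0]
grip_width: 0.0856
grip_force: 0.0
```

```bash
python3 - <<'E'
from h import *; import pickle
for i in range(2): s=snapshot("wrist")
pickle.dump(s,open("w12.pkl","wb")); print(bot.read_state()["position"]); plates(s,.035,(.057,.051))
E
```

```text
[ 0.50962775 -0.16027136  0.16745002]
plate px [232. 182.] (array([ 0.5079, -0.1985]), np.float64(0.005), 99.4, 66.8)
   pack z 0.057 (array([ 0.5086, -0.1972]), np.float64(0.007), 73.4, 41.9)
   pack z 0.051 (array([ 0.5104, -0.1981]), np.float64(0.007), 75.1, 42.9)
plate px [108. 184.] (array([ 0.5083, -0.2917]), np.float64(0.007), 99.3, 70.7)
   pack z 0.057 (array([ 0.5043, -0.2877]), np.float64(-0.002), 54.9, 30.7)
   pack z 0.051 (array([ 0.506 , -0.2907]), np.float64(-0.002), 56.2, 31.5)
```

play_rows:
  deltas: "1 0 -1 0 0;1 0 -1 0 0;1 0 -1 0 0;1 0 -1 0 0;1 0 -1 0 0;1 0 -1 0 0;1 0 -1 0 0;1 0 0 0 0;1 0 0 0 0"

```text
clock: 49.85
position: [0.5102, -0.3358, 0.1672]
tcp_rot: [-0.002, 1.0, 0.0, -0.0]
force: [0.8, 1.2, -0.9]
grip_width: 0.0855
grip_force: 0.0
```

```bash
python3 - <<'E'
from h import *; import pickle
for i in range(2): s=snapshot("wrist")
pickle.dump(s,open("w13.pkl","wb")); print(bot.read_state()["position"]); plates(s,.035,(.057,.051))
E
python3 par.py w13.pkl w12.pkl .035 .054
```

```text
[ 0.51040667 -0.33503073  0.16736941]
plate px [438. 181.] (array([ 0.5075, -0.2038]), np.float64(0.006), 98.9, 66.1)
   pack z 0.057 (array([ 0.5057, -0.2104]), np.float64(0.002), 68.5, 41.7)
   pack z 0.051 (array([ 0.5074, -0.2074]), np.float64(0.002), 70.2, 42.7)
plate px [336. 183.] (array([ 0.5082, -0.2951]), np.float64(0.005), 99.2, 66.9)
   pack z 0.057 (array([ 0.5041, -0.2956]), np.float64(0.003), 54.9, 30.9)
   pack z 0.051 (array([ 0.5057, -0.2947]), np.float64(0.003), 56.2, 31.6)
w13.pkl plates [[0.5075, -0.2038], [0.5082, -0.2951]] labels [[0.6314, -0.2797], [0.511, -0.2965]]
w12.pkl plates [[0.5079, -0.1985], [0.5083, -0.2917]] labels [[0.5112, -0.2935]]
label 26 near height over bay floor 0.0437
label 26 far height over bay floor 0.0555
label 28 near height over bay floor 0.0273
label 28 far height over bay floor 0.0278
```

```bash
for t in 190 215 235; do sed "s/m>150/m>$t/" par.py > par2.py; echo $t; python3 par2.py w13.pkl w12.pkl .035 .054 | grep -v w1; done
python3 - <<'E'
from h import *
s=snapshot("top"); matpack(s,.0)
h=s["image"][118:145,252:275].astype(int); ys,xs=np.where(h.min(2)>150); print(ray(s,[xs.mean()+252,ys.mean()+118],.06))
i=cv2.imread("pics/top0.png")[118:145,252:275].astype(int); ys,xs=np.where(i.min(2)>150); print(ray(s,[xs.mean()+252,ys.mean()+118],.06))
E
```

```text
190
label 25 near height over bay floor -0.1930
label 25 far height over bay floor -0.1480
label 39 near height over bay floor 0.0361
label 39 far height over bay floor 0.0359
label 27 near height over bay floor -0.2599
label 27 far height over bay floor -0.2605
215
label 25 near height over bay floor -0.1899
label 25 far height over bay floor -0.1486
label 38 near height over bay floor 0.0365
label 38 far height over bay floor 0.0358
235
white [221. 380.] (array([0.0687, 0.1158]), np.float64(-0.004), 157.2, 83.4)
white [175. 188.] (array([0.5635, 0.2467]), np.float64(1.461), 194.4, 149.4)
[[0.68674872 0.01954598]]
[[0.68715384 0.0193162 ]]Traceback (most recent call last):
  File "par2.py", line 33, in <module>
    if __name__=="__main__": cmp(sys.argv[1],sys.argv[2],float(sys.argv[3]),float(sys.argv[4]),1)
                             ~~~^^^^^^^^^^^^^^^^^^^^^^^^^^^^^^^^^^^^^^^^^^^^^^^^^^^^^^^^^^^^^^^^^
  File "par2.py", line 27, in cmp
    b=min(L2,key=lambda b:np.linalg.norm(b[0]-a[0]));
ValueError: min() iterable argument is empty
```

```bash
python3 - <<'E'
from h import *; import pickle
for f,z in (("w2",.057),("w12",.057),("w13",.057),("w1",.062),("w9",.062),("w11",.062)):
    s=pickle.load(open(f+".pkl","rb")); g=cv2.resize(cv2.cvtColor(s["image"],cv2.COLOR_BGR2GRAY),None,fx=4,fy=4,interpolation=cv2.INTER_CUBIC)
    for t in (190,205):
        cs,_=cv2.findContours((g>t).astype(np.uint8),cv2.RETR_LIST,cv2.CHAIN_APPROX_NONE)
        for c in cs:
            r=rect(s,c/4,z); 
            if 33<r[2]<42 and .5<r[3]/r[2]<.7: print(f,t,r, "sqrtA %.2f"%np.sqrt(cv2.contourArea((ray(s,c.reshape(-1,2)/4,z)*1000).astype(np.float32))))
E
```

```text
w2 190 (array([ 0.5136, -0.2018]), np.float64(0.005), 37.4, 22.5) sqrtA 28.51
w2 205 (array([ 0.5137, -0.2016]), np.float64(0.004), 36.7, 22.1) sqrtA 28.01
w12 190 (array([ 0.5157, -0.2016]), np.float64(0.007), 37.3, 22.4) sqrtA 28.64
w12 205 (array([ 0.5157, -0.2015]), np.float64(0.007), 36.9, 22.2) sqrtA 28.27
w13 190 (array([ 0.5158, -0.2027]), np.float64(0.007), 37.9, 23.0) sqrtA 29.22
w13 205 (array([ 0.5158, -0.2026]), np.float64(0.006), 37.5, 22.6) sqrtA 28.87
w1 190 (array([0.5778, 0.1891]), np.float64(-0.123), 36.7, 21.8) sqrtA 27.74
w9 190 (array([0.5765, 0.1913]), np.float64(-0.112), 36.9, 22.2) sqrtA 28.20
w9 205 (array([0.5765, 0.1914]), np.float64(-0.11), 36.5, 21.7) sqrtA 27.67
w11 190 (array([0.5762, 0.1909]), np.float64(-0.113), 36.7, 22.1) sqrtA 28.06
w11 205 (array([0.5762, 0.191 ]), np.float64(-0.112), 35.9, 21.6) sqrtA 27.34
```

play_rows:
  deltas: "-1 0.05 1 0 0;-1 0 1 0 0;-1 0 1 0 0;-1 0 1 0 0;-1 0 1 0 0;-1 0 0.44 0 0;-1 0 0 1 0;-1 0 0 1 0;-1 0 0 1 0;-1 0 0 0.8 0;-1 0 0 0.3 0;-1 0 0 0 0;-1 0 0 0.1 0;-1 0 0 0 0"

```text
clock: 51.4
position: [0.5085, -0.2007, 0.0633]
tcp_rot: [-0.002, 1.0, -0.0, 0.001]
force: [-0.5, -0.6, 0.3]
grip_width: 0.0001
grip_force: 0.0
```

play_rows:
  deltas: "-1 0 0 0.1 0;-1 0 0 0 0"

```text
clock: 51.6
position: [0.5082, -0.2005, 0.0603]
tcp_rot: [-0.002, 1.0, -0.0, 0.0]
force: [0.5, -1.2, 0.6]
grip_width: 0.0
grip_force: 0.0
```

play_rows:
  deltas: "-1 0 0 0.08 0;-1 0 0 0 0"

```text
clock: 51.8
position: [0.508, -0.2005, 0.058]
tcp_rot: [-0.002, 1.0, 0.0, -0.0]
force: [0.2, 0.4, 0.6]
grip_width: -0.0004
grip_force: 0.0
```

play_rows:
  deltas: "-1 0 0 0.06 0;-1 0 0 0 0"

```text
clock: 52.0
position: [0.5081, -0.2006, 0.0571]
tcp_rot: [-0.002, 1.0, 0.0, 0.0]
force: [-4.2, 1.8, 14.0]
grip_width: 0.0003
grip_force: 6.7
```

play_rows:
  deltas: "-1 0 0 -0.4 0;-1 0 0 -1 0;-1 0 0 -1 0;-1 0 0 -1 0;-1 0 0 -1 0;-1 0 0 0 0;-1 0 0 0 0;-1 0 0 0 0"

```text
clock: 52.8
position: [0.5076, -0.2003, 0.166]
tcp_rot: [-0.002, 1.0, 0.0, -0.0]
force: [-0.0, 0.6, -0.0]
grip_width: 0.0001
grip_force: 0.0
```

```bash
python3 -c "
from rig import bot
print(bot.finish_job())"
```

```text
the job is handed in; nothing more can be done
None
```

I swapped all four packs (charged in the monitor, flat in the charger) and handed the job in at about 53 s; all measured level and within about 3 mm of their pocket centres, and the bottle had not moved, but the hand-in returned no verdict and I viewed 15 pictures, one over the limit of 14.

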